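Show three sides of a sensor module to the inspection camera

TASK

Lift the white module with the orange knob out of its nest and, holding it level over the cross on the inspection camera's base with its white body at lens height, show the lens its red switch side, then its green terminal side, then its brass socket side, each squarely and still for about a second. Finish while still holding it there, level and steady in the air with the brass sockets facing the lens; do not put it down. Keep the module upright all the way, do not touch the camera, and leave the other things where they are.

Things in the scene. Friction and masses are not known exactly. Their poses are not given: they have to be found in the camera images.
- module: The loose module to show, 0.15 to 0.31 kg: white box 64 (x) by 56 (y) by 36 mm high, grey top, orange knob on it to grip. Origin at the centre of the underside, z up. Green terminal block on its +x side, red rocker switch on -y, brass sockets on +y, bare -x side. Starts upright in any of the three nests, its x axis along the tray's within 0.03 rad.
- module_mid (a point): Centre of the module's box, 18 mm above the middle of its underside, axes as the module's.
- knob (a point): Centre of the module's orange square knob, 53 mm above the underside: 24 by 24 mm, sides along the module's x and y, 34 mm tall (from 36 to 70 mm above the underside), fixed rigidly to the box.
- red_side (a point): Middle of the red switch on the module's -y side, 25 mm above the underside, standing 5 mm out.
- green_side (a point): Middle of the green terminal block on the module's +x side, 25 mm above the underside, 40 mm wide, standing 5 mm out.
- brass_side (a point): Middle between the two brass sockets on the module's +y side, 25 mm above the underside, standing 6 mm out.
- tray: Fixed black tray 96 (x) by 284 (y) by 6 mm with three nests in a row along y, centres 90 mm apart, each 70 by 62 mm inside black walls whose tops are 18 mm above the table (12 mm above the tray's floor). Modules stand on its floor and lift straight out. Origin at the centre of its underside.
- viewer: Fixed inspection camera. Origin on the table under the cross; +x points level from cross to lens, z up. Steel base 80 mm wide, 8 mm high, x = -40 to 230 mm; white 60 mm disc with black cross at the origin. Black lens barrel 48 mm across from x = 120 mm, axis 150 mm above the table; grey head 60 mm wide, top 176 mm above the table, behind it to x = 230 mm.
- lens (a point): Middle of the lens's front, 120 mm from the cross, 150 mm above the table; it looks along the camera's -x.
- view (a point): The viewing point in the air, straight above the cross at lens height, 150 mm above the table, axes as the camera's: the middle of the module's box belongs here.
- spare_a: Bystander: white module of the same size and weight, with a grey knob, in another nest. Origin at the centre of the underside.
- spare_b: Bystander: white module of the same size and weight, with a black knob, in another nest. Origin at the centre of the underside.
- cup: Bystander: grey paper cup, 76 mm wide, 95 mm high. Origin at the centre of the underside.
- tape: Bystander: yellow roll of tape lying flat, 90 mm wide, 22 mm high. Origin at the centre of the underside.
- screwdriver: Bystander: screwdriver 170 mm long lying on the table.
- meter: Bystander: grey multimeter lying flat, 150 by 75 by 38 mm. Origin at the centre of the underside.
There are look-alikes about, which are no part of the job. Leave any pink or purple look-alike of the module alone.

How it is judged:
On the way, in this order (a step that is already met when the one before it is completed fails the run):
1. the module is lifted clear of the tray in the fingers (contact force between module and the fingers above 1 N and contact force between module and tray below 0.2 N and contact force between module and viewer below 0.2 N and height (world z) of module above 0.06 m), for 0.2 s.
2. it is held level and still over the cross at lens height, red switch side to the lens (contact force between module and the fingers above 1 N and contact force between module and tray below 0.2 N and contact force between module and viewer below 0.2 N and horizontal distance between module_mid and view below 0.03 m and z of module_mid in the frame of view between -0.03 and 0.03 m and angle between module's own z axis and vertical below 0.15 rad and linear speed of module below 0.03 m/s and angular speed of module below 0.2 rad/s and angle between the x axis of module and the y axis of viewer, either way round below 0.25 rad and y of lens in the frame of module below -0.05 m), for 0.4 s.
3. the same with the green terminal side to the lens (contact force between module and the fingers above 1 N and contact force between module and tray below 0.2 N and contact force between module and viewer below 0.2 N and horizontal distance between module_mid and view below 0.03 m and z of module_mid in the frame of view between -0.03 and 0.03 m and angle between module's own z axis and vertical below 0.15 rad and linear speed of module below 0.03 m/s and angular speed of module below 0.2 rad/s and angle between the x axis of module and the x axis of viewer, either way round below 0.25 rad and x of lens in the frame of module above 0.05 m), for 0.4 s.
At the end, for the whole second after the job is handed in: Module held in the fingers off tray and camera, box centre within 30 mm sideways and 30 mm in height of the viewing point, level within 0.15 rad, still (under 0.03 m/s, 0.2 rad/s), brass side square to the lens within 0.25 rad; bystanders moved under 30 mm (contact force between module and the fingers above 1 N and contact force between module and tray below 0.2 N and contact force between module and viewer below 0.2 N and horizontal distance between module_mid and view below 0.03 m and z of module_mid in the frame of view between -0.03 and 0.03 m and angle between module's own z axis and vertical below 0.15 rad and linear speed of module below 0.03 m/s and angular speed of module below 0.2 rad/s and angle between the x axis of module and the y axis of viewer, either way round below 0.25 rad and y of lens in the frame of module above 0.05 m and height (world z) of module above 0.09 m and distance of each of spare_a, spare_b, cup, tape, screwdriver, meter from where it was at the start of the episode below 0.03 m); the arm keeps its last pose, push and grip.
It fails at once if the module tips by more than 0.5 rad (angle between module's own z axis and vertical above 0.5 rad).
It fails at once if the robot or the module knocks against the inspection camera (contact force between any of the arm, the fingers, module and viewer above 1.5 N).
It fails at once if a bystander is moved by more than 30 mm (distance of any of spare_a, spare_b, cup, tape, screwdriver, meter from where it was at the start of the episode above 0.03 m).
It fails at once if the cup is tipped (angle between cup's own z axis and vertical above 0.4 rad).
It also fails if it takes over 48 s, if anything falls off the work surface, if the arm or the gripper's body presses on something with over 40 N, if the wrist force passes 120 N, or if a joint passes its speed limit or range.

ROBOT

A 6-joint arm with a two-finger parallel gripper is mounted at the origin on the work surface. World frame = base frame: x ahead of the robot, y to its left, z up, the work surface at z = 0. Lengths are in m, angles in rad, forces in N, time in s.
With the tool pointing down it reaches from about 0.275 to 0.825 m from the base axis. Payload 4.9 kg.
Tool frame: the origin (TCP) lies midway between the tips of the shut fingers; the grasp point (between the pads) lies 19 mm behind it (grip_point_offset is the distance from the TCP to the grasp point, in m); z points along the fingers, x is the direction in which the jaws open and shut, and the axes are right-handed (so a half turn about z gives the same grasp; the last joint's range is limited). The gripper opens to 85 mm and grips with 20 to 120 N. Pads are 22 mm wide; open, the fingers measure 114 mm over their backs; the gripper's body (76 mm by 85 mm) begins 54 mm behind the grasp point. The pads swing forward as they close: fully open they stand 13 mm farther back than shut.
Start: joints at [0.977, 0.326, -0.193, 1.052, 0, 1.437], TCP at [0.244, 0.493, 0.231] pointing down, gripper open.
Joint ranges: [-2.65, 2.65], [-0.97, 1.79], [-1.3, 1.35], [-1.93, 2.1], [-1.47, 1.37], [-3.14, 3.14]. Speed limits (rad/s): [2.57, 2.57, 3.14, 3.14, 3.14, 3.14].

INTERFACE

Orientations are given as a rotation vector (axis times angle).
In Python, from cell import * gives the robot as it stands. Calls block until the motion is done:
- movep(position, orientation): joint-space move of the TCP to a pose.
- move_l(position, velocity=0.15, rot=None, until_force=None): straight line of the TCP; rot=None keeps the orientation; velocity is the mean speed in m/s. With until_force (N) it stops when the force on the tool has changed by that much, and returns True; else False.
- set_joints(angles): joint-space move.
- let_go() and grab(newtons=None): open the fingers fully, or close them until they stop; newtons is the grip in N (None keeps the last).
- sleep(seconds).
- ik(position, orientation): joint angles nearest the present ones, or None.
- get_state(): the state.
- grab_frame(name): name is "scene" or "top"; returns a dict with "img" (420x560x3 uint8, red, green, blue), "fx", "fy", "cx", "cy" (pixels), "cam_to_world" (4x4, takes a point from camera to world coordinates). Camera axes: x right, y down, z forward; pixel columns grow to the right and rows downward; lengths in m; the calibration is good to about 2 mm. A picture is of the moment at which its call begins. There is no depth.
A pose or a line that the arm cannot do raises MotionError and nothing moves.
- sign_off(): hands the job in, once; it reports no verdict.
Trained networks look in the newest picture that a camera, given by its name, has taken for a name from the list of things; names that differ only in an ending like _2 or _b are one class to them, and where a whole thing is asked for, a point or a joint stands for the part that bears it (a point fixed in the world has none). Each returns a list of dicts, best first, with "score" (0 to 1); they miss things now and then, are a little off and sometimes report something else, mostly with a low value. They report only what shows in the picture. A call takes as long as a camera call. They do not tell look-alikes from the thing itself.
- spot_in(camera, name): "centre" ([column, row] in pixels, amid what is visible of it).
- silhouettes(camera, name): "mask" (420x560 bool, what is visible of it) and "centre" ([column, row] in pixels, amid what is visible of it).
- tip_of(camera, name): "centre" ([column, row] in pixels: a listed point, or the origin of a listed thing).
The state is a dict: "clock": time; "q": joint angles; "joint_velocities": joint speeds; "tau": joint torques, N m; "position": TCP position; "eef_rot": TCP orientation; "contact_force": force on the tool from outside, world axes, zero at the start; "wrist_torque": the same for the moment, N m; "finger_gap": opening from 0.0 (shut) to 1.0 (fully open).
Only numpy, scipy, OpenCV 4.12 (cv2) and the standard library are available. Lean on these libraries where they do the work, as an engineer would, in place of code of your own. Each camera call takes 0.05 s, during which the arm holds its last target.

## Working session

There is one attempt and no reset: what is moved stays moved. The work goes in short steps, each a Python script; the robot and the scene stay as the last script left them, time stands still between calls to the robot, and variables do not carry over. Pictures are saved under pics/ and viewed, and the job is handed in when it is done.

```bash
mkdir -p pics; ls
python3 - <<'E'
from cell import *
import cv2,json
s=get_state(); print(s['clock'],s['position'],s['eef_rot'],s['finger_gap'])
for n in ("scene","top"):
    f=grab_frame(n); cv2.imwrite(f"pics/{n}0.png",f["img"][:,:,::-1])
    print(n,f["fx"],f["fy"],f["cx"],f["cy"],f["cam_to_world"])
    for t in ("module","knob","view","lens","viewer","spare_a","spare_b","tray","module_mid"):
        print(t,[(round(d["score"],2),[round(float(x)) for x in d["centre"]]) for d in tip_of(n,t)])
    print([(round(d["score"],2),[round(float(x)) for x in d["centre"]]) for d in spot_in(n,"module")])
E
```

```text
pics
0.0 [0.2437509  0.49240349 0.23050159] [ 2.66863269e+00  1.65639972e+00 -2.45008657e-03] 1.0031305306540164
scene 493.4088481457769 493.4088481457769 285.0823199682891 206.66502397217903 [[-0.24573202  0.77620107 -0.58062696  1.24413156]
 [ 0.96922975  0.18780541 -0.15913146  0.15124256]
 [-0.01447312 -0.60186462 -0.79846698  1.13005162]
 [ 0.          0.          0.          1.        ]]
module [(0.94, [161, 231]), (0.77, [273, 236]), (0.72, [237, 144]), (0.68, [337, 207])]
knob [(0.85, [272, 227]), (0.69, [232, 132]), (0.57, [158, 221])]
view [(0.25, [284, 237]), (0.24, [247, 225])]
lens [(0.58, [341, 267]), (0.3, [280, 237])]
viewer [(0.66, [358, 263])]
spare_a [(0.64, [227, 209]), (0.56, [248, 226]), (0.41, [438, 216])]
spare_b [(0.64, [227, 209]), (0.56, [248, 226]), (0.41, [438, 216])]
tray [(0.61, [248, 222]), (0.22, [269, 227])]
module_mid [(0.72, [335, 209]), (0.68, [235, 141]), (0.66, [158, 228]), (0.58, [275, 234])]
[(0.83, [159, 228]), (0.8, [234, 140]), (0.55, [272, 232])]
top 443.4681744544566 443.4681744544566 284.3411362718118 206.16127557473035 [[ 0.02087511 -0.98974536  0.14130944  0.30200572]
 [-0.9996935  -0.02254523 -0.01022809 -0.04783886]
 [ 0.01330906 -0.14105261 -0.98991264  1.45891053]
 [ 0.          0.          0.          1.        ]]
module [(0.76, [245, 236]), (0.71, [334, 220]), (0.64, [380, 189]), (0.59, [351, 294])]
knob [(0.79, [290, 198]), (0.75, [240, 239]), (0.56, [356, 297]), (0.56, [387, 184])]
view [(0.68, [209, 185])]
lens [(0.85, [229, 144])]
viewer [(0.97, [218, 191]), (0.68, [226, 144])]
spare_a [(0.76, [313, 212]), (0.74, [336, 220])]
spare_b [(0.76, [313, 212]), (0.74, [336, 220])]
tray [(0.69, [311, 211])]
module_mid [(0.96, [243, 240]), (0.91, [378, 184]), (0.73, [289, 196]), (0.64, [352, 296])]
[(0.74, [351, 301]), (0.7, [384, 190]), (0.68, [290, 198]), (0.6, [246, 237])]
```

View pics/scene0.png

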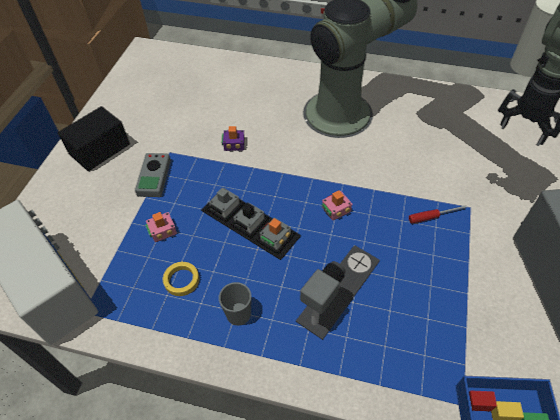

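View pics/top0.png

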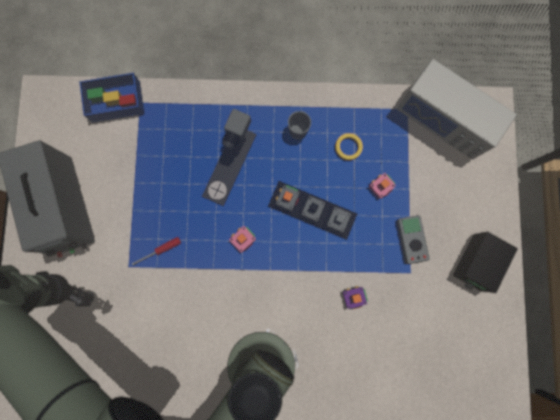

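Run:
```python
import cv2,numpy as np
a=cv2.imread('pics/scene0.png')[150:320,190:430]; b=cv2.imread('pics/top0.png')[120:320,180:420]
cv2.imwrite('pics/sc_crop.png',cv2.resize(a,None,fx=3.3,fy=3.3,interpolation=cv2.INTER_CUBIC))
cv2.imwrite('pics/top_crop.png',cv2.resize(b,None,fx=3,fy=3,interpolation=cv2.INTER_CUBIC))
```

```text
(no output)
```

View pics/sc_crop.png

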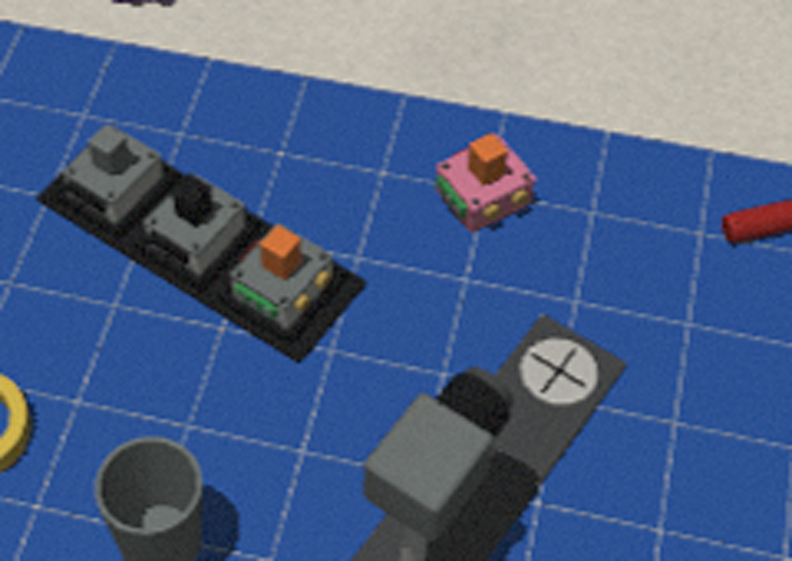

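View pics/top_crop.png

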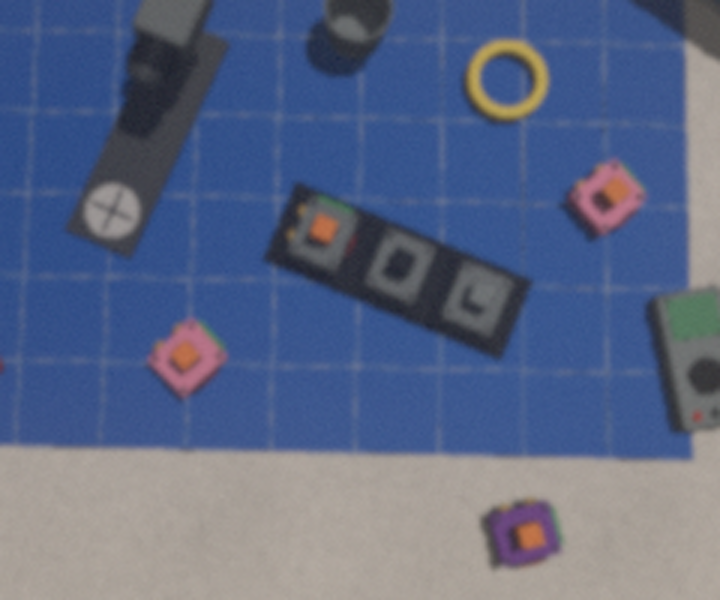

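The module to take is the orange-knobbed white one at the right end of the tray, at scene (275,230) and top (289,196). Three orange-knobbed things could be mistaken for it:

| Look-alike | scene pixel | top pixel |
|---|---|---|
| pink | (337,205) | (242,239) |
| pink | (161,226) | (383,186) |
| purple | (233,138) | (355,298) |

The close crop shows a white/grey box with green, brass and red sides in a nest, which confirms the choice. The cross is at scene (359,262) and top (217,190).

```bash
cat > h.py <<'E'
from cell import *
import cv2,numpy as np
from scipy.optimize import least_squares
def proj(f,P):
    T=np.linalg.inv(f["cam_to_world"]); p=np.asarray(P)@T[:3,:3].T+T[:3,3]
    return np.c_[f["fx"]*p[:,0]/p[:,2]+f["cx"], f["fy"]*p[:,1]/p[:,2]+f["cy"]]
def ray(f,uv):
    M=np.asarray(f["cam_to_world"]); d=M[:3,:3]@np.array([(uv[0]-f["cx"])/f["fx"],(uv[1]-f["cy"])/f["fy"],1]); return M[:3,3],d/np.linalg.norm(d)
def atz(f,uv,z):
    o,d=ray(f,uv); return o+d*(z-o[2])/d[2]
def tri(fs,uvs):
    A=0;b=0
    for f,uv in zip(fs,uvs):
        o,d=ray(f,uv); Q=np.eye(3)-np.outer(d,d); A=A+Q; b=b+Q@o
    return np.linalg.solve(A,b)
def box(c,yaw,sx,sy,sz):
    s=np.array([[i,j,k] for i in(-.5,.5) for j in(-.5,.5) for k in(-.5,.5)])*[sx,sy,sz]
    R=np.array([[np.cos(yaw),-np.sin(yaw),0],[np.sin(yaw),np.cos(yaw),0],[0,0,1]]); return s@R.T+c
def hullc(f,P):
    h=cv2.convexHull(proj(f,P).astype(np.float32)); m=cv2.moments(h); return np.array([m['m10']/m['m00'],m['m01']/m['m00']]),m['m00']
def orange(f,near,r=18):
    h=cv2.cvtColor(f["img"],cv2.COLOR_RGB2HSV); m=cv2.inRange(h,(4,130,70),(18,255,255))
    w=np.zeros_like(m); cv2.circle(w,tuple(int(x) for x in near),r,255,-1); m&=w
    n,l,s,c=cv2.connectedComponentsWithStats(m); i=1+np.argmax(s[1:,4]); return c[i],s[i,4]
def comp(f,mask,near,r):
    w=np.zeros_like(mask); cv2.circle(w,tuple(int(x) for x in near),r,255,-1); mask=mask&w
    n,l,s,c=cv2.connectedComponentsWithStats(mask); i=1+np.argmax(s[1:,4]); return (l==i).astype(np.uint8),c[i],s[i,4]
E
python3 - <<'E'
from h import *
F=[grab_frame("scene"),grab_frame("top")]
k=[orange(F[0],(275,227),14),orange(F[1],(288,196),14)]
print(k, tri(F,[x[0] for x in k]))
# disc: white region
W=[]
for f,n in zip(F,((359,262),(217,190))):
    hsv=cv2.cvtColor(f["img"],cv2.COLOR_RGB2HSV)
    m=cv2.inRange(hsv,(0,0,130),(180,70,255)); mm,c,a=comp(f,m,n,16)
    hull=cv2.convexHull(np.argwhere(mm)[:,::-1].astype(np.float32)); e=cv2.fitEllipse(hull)
    W.append(e[0]); print("disc",e,a,atz(f,e[0],.008))
print("disc tri",tri(F,W))
for t in("tray","viewer"):
  for n,f in zip(("scene","top"),F):
    for d in silhouettes(n,t)[:2]:
        m=d["mask"].astype(np.uint8); print(t,n,d["score"],m.sum())
        r=cv2.minAreaRect(np.argwhere(m)[:,::-1].astype(np.float32)); b=cv2.boxPoints(r)
        print(r,[atz(f,p,.008)[:2].round(3) for p in b])
        np.save(f"{t}_{n}.npy",m)
        break
E
```

```text
[(array([274.67883212, 225.91970803]), np.int32(137)), (array([287.3255814 , 195.95348837]), np.int32(43))] [ 0.53486223 -0.07195527  0.0612982 ]
disc ((358.85986328125, 262.0051574707031), (19.209901809692383, 23.111440658569336), 102.8506088256836) 309 [0.55871081 0.16010615 0.008     ]
disc ((216.97767639160156, 189.83047485351562), (16.46109390258789, 16.92089080810547), 54.7874641418457) 187 [0.55871845 0.16163112 0.008     ]
disc tri [0.55876364 0.16083429 0.0083767 ]
tray scene 0.96 1139
((250.29185485839844, 222.52574157714844), (97.48211669921875, 31.380334854125977), 31.607501983642578) [array([ 0.497, -0.303]), array([ 0.393, -0.289]), array([ 0.512, -0.009]), array([ 0.604, -0.032])]
tray top 0.89 1233
((312.2117614746094, 210.24705505371094), (86.8277587890625, 29.10427474975586), 22.833654403686523) [array([ 0.506, -0.004]), array([ 0.597, -0.039]), array([ 0.49 , -0.306]), array([ 0.4  , -0.269])]
viewer scene 0.71 3747
((332.2973937988281, 286.9230651855469), (46.754817962646484, 98.73983764648438), 36.20945358276367) [array([0.745, 0.006]), array([0.479, 0.103]), array([0.542, 0.214]), array([0.792, 0.11 ])]
viewer top 0.74 2288
((228.26712036132812, 157.2123260498047), (31.945587158203125, 93.51946258544922), 24.443954467773438) [array([0.546, 0.236]), array([0.843, 0.119]), array([0.799, 0.019]), array([0.504, 0.138])]
```

```bash
cat >> h.py <<'E'
from scipy.spatial.transform import Rotation as Rn
def down(a): return Rn.from_matrix(np.array([[np.cos(a),np.sin(a),0],[np.sin(a),-np.cos(a),0],[0,0,-1.]])).as_rotvec()
E
python3 - <<'E'
from h import *
F=[grab_frame("scene"),grab_frame("top")]
k=[orange(F[0],(275,227),14),orange(F[1],(288,196),14)]
def res(p): return np.concatenate([hullc(f,box(p,-.375,.024,.024,.034))[0]-x[0] for f,x in zip(F,k)])
s=least_squares(res,[.535,-.072,.06]); print("knob",s.x,s.fun,[hullc(f,box(s.x,-.375,.024,.024,.034))[1] for f in F])
for n,f,c in zip(("scene","top"),F,[(.5588,.1608)]*2):
    for d in tip_of(n,"lens")[:1]:
        p=atz(f,d["centre"],.15)[:2]; v=p-c; print("lens",n,d["score"],p,np.hypot(*v),np.arctan2(v[1],v[0]))
# knob row / spare line
for P in ("tray","viewer"):
  print(P)
# viewer yaw by mask fit in both views
def vm(f,x,y,a):
    R=np.array([[np.cos(a),-np.sin(a),0],[np.sin(a),np.cos(a),0],[0,0,1]]); o=np.array([x,y,0])
    m=np.zeros((420,560),np.uint8)
    for c,sz in (((.095,0,.004),(.27,.08,.008)),):
        b=box(np.array(c),0,*sz)@R.T+o; cv2.fillConvexPoly(m,cv2.convexHull(proj(f,b).round().astype(np.int32)),1)
    return m
for n,f in zip(("scene","top"),F):
    M=np.load(f"viewer_{n}.npy"); best=[]
    for a in np.arange(-.5,-.24,.02):
        m=vm(f,.5588,.1608,a); best.append((int((m&~M&1).sum()),round(float(a),2)))
    print(n,best)
    im=f["img"][:,:,::-1].copy()
    cs,_=cv2.findContours(vm(f,.5588,.1608,-.375),0,1); cv2.drawContours(im,cs,-1,(0,255,0),1)
    b=box(s.x,-.375,.024,.024,.034); cv2.polylines(im,[cv2.convexHull(proj(f,b).round().astype(np.int32))],True,(255,0,255),1)
    R=box(np.array([.5,-.155,.003]),-.375,.096,.284,.006)
    cv2.imwrite(f"pics/ov_{n}.png",cv2.resize(im[130:340,180:430],None,fx=2.8,fy=2.8))
q0=get_state()["q"]
for a0 in (-.375,-.375+np.pi):
  for p,a in (((*s.x[:2],.046),0),((*s.x[:2],.20),0),((.5588,.1608,.20),0),((.5588,.1608,.172),np.pi/2),((.5588,.1608,.172),0),((.5588,.1608,.172),-np.pi/2)):
    q=ik(np.array(p),down(a0+a)); print(round(a0,2),p,round(a,2),None if q is None else np.round(q,2))
print(get_state()["clock"])
E
```

```text
knob [ 0.53444533 -0.07247733  0.05946503] [0.20013795 0.192422   0.30045979 0.01249315] [162.05085344985127, 71.74285746458918]
lens scene 0.91 [0.66643525 0.11957371] 0.1152603740236074 -0.365781985854858
lens top 0.61 [0.6807796  0.11997356] 0.1286305590735446 -0.3229791150845374
tray
viewer
scene [(263, -0.5), (202, -0.48), (205, -0.46), (164, -0.44), (128, -0.42), (144, -0.4), (165, -0.38), (227, -0.36), (320, -0.34), (417, -0.32), (491, -0.3), (581, -0.28), (652, -0.26)]
top [(351, -0.5), (296, -0.48), (257, -0.46), (219, -0.44), (184, -0.42), (133, -0.4), (149, -0.38), (170, -0.36), (171, -0.34), (165, -0.32), (183, -0.3), (189, -0.28), (261, -0.26)]
-0.38 (np.float64(0.5344453286395221), np.float64(-0.07247733009454697), 0.046) 0 [-0.27  0.5  -0.45  0.61 -0.    1.67]
-0.38 (np.float64(0.5344453286395221), np.float64(-0.07247733009454697), 0.2) 0 [-0.27  0.33 -0.27  0.97 -0.    1.67]
-0.38 (0.5588, 0.1608, 0.2) 0 [ 0.15  0.41 -0.16  1.01 -0.    2.1 ]
-0.38 (0.5588, 0.1608, 0.172) 1.57 [ 0.15  0.43 -0.2   0.94  0.    0.53]
-0.38 (0.5588, 0.1608, 0.172) 0 [ 0.15  0.43 -0.2   0.94 -0.    2.1 ]
-0.38 (0.5588, 0.1608, 0.172) -1.57 [ 0.15  0.43 -0.2   0.94  0.   -2.61]
2.77 (np.float64(0.5344453286395221), np.float64(-0.07247733009454697), 0.046) 0 [-0.27  0.5  -0.45  0.61  0.   -1.47]
2.77 (np.float64(0.5344453286395221), np.float64(-0.07247733009454697), 0.2) 0 [-0.27  0.33 -0.27  0.97  0.   -1.47]
2.77 (0.5588, 0.1608, 0.2) 0 [ 0.15  0.41 -0.16  1.01 -0.   -1.04]
2.77 (0.5588, 0.1608, 0.172) 1.57 [ 0.15  0.43 -0.2   0.94  0.   -2.61]
2.77 (0.5588, 0.1608, 0.172) 0 [ 0.15  0.43 -0.2   0.94 -0.   -1.04]
2.77 (0.5588, 0.1608, 0.172) -1.57 [ 0.15  0.43 -0.2   0.94  0.    0.53]
1.6
```

View pics/ov_scene.png

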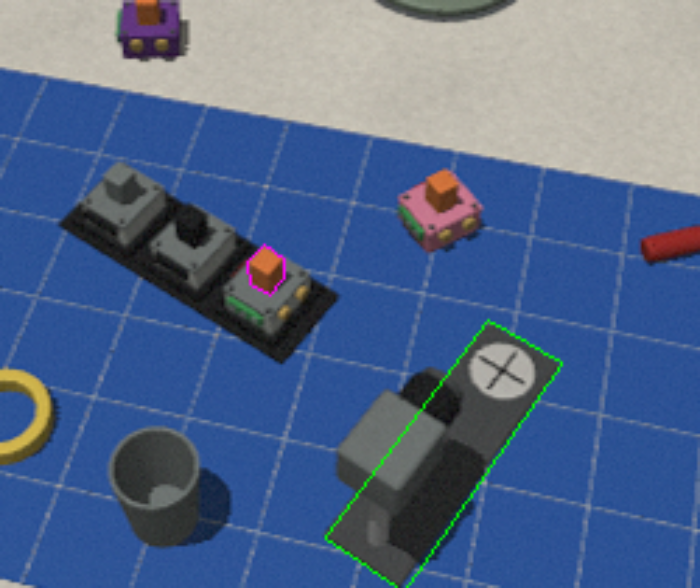

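View pics/ov_top.png

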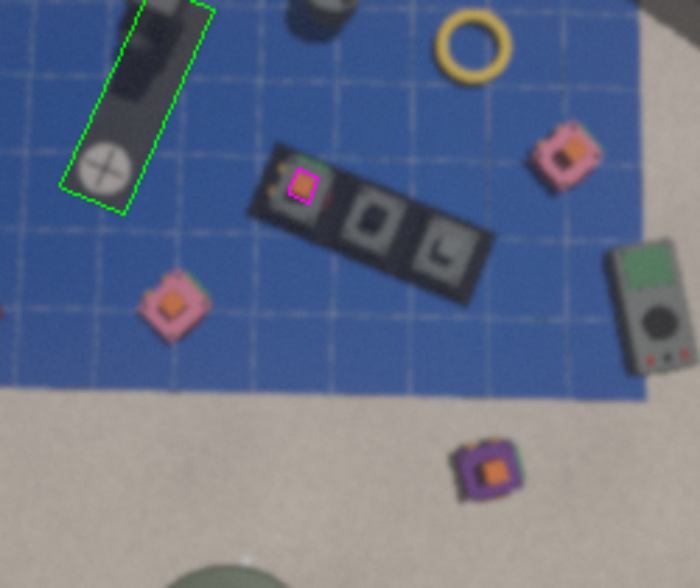

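The overlays match: the viewer base at yaw -0.375 fits its edges in both views, and the knob hull at (0.534, -0.072) z 0.059 sits on the orange knob. Next I approach and grasp.

Run:
```python
from h import *
a=-.375+np.pi; k=(.5344,-.0725)
movep(np.array([*k,.17]),down(a))
print(move_l(np.array([*k,.075]),velocity=.15), move_l(np.array([*k,.046]),velocity=.06,until_force=8))
s=get_state(); print(s["clock"],s["position"],s["contact_force"])
for n in("scene","top"):
    f=grab_frame(n); cv2.imwrite(f"pics/g_{n}.png",cv2.resize(f["img"][130:300,190:380,::-1],None,fx=3.2,fy=3.2))
grab(60); s=get_state(); print(s["clock"],s["position"],s["contact_force"],s["finger_gap"])
```

```text
False False
5.475 [ 0.53425532 -0.07246088  0.04573907] [ 0.07355397 -0.41289997 -0.38636759]
6.1667 [ 0.53476614 -0.07261837  0.04630235] [0.09920021 0.31599231 2.3544441 ] 0.2718730440421471
```

View pics/g_scene.png

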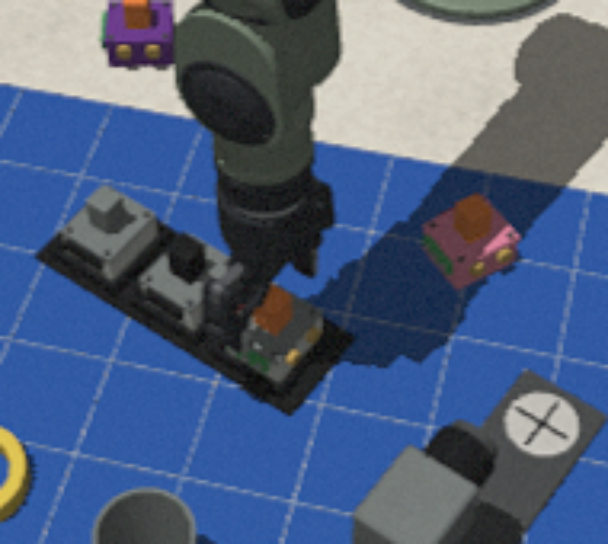

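The grip gap is about 23 mm, matching the 24 mm knob. The picture shows the fingers either side of the orange knob at crop (275,305), clear of the spares. Next I lift.

Run:
```python
from h import *
a=-.375+np.pi; k=(.5344,-.0725)
move_l(np.array([*k,.075]),velocity=.05)
move_l(np.array([*k,.20]),velocity=.12)
sleep(.3)
s=get_state(); print(s["clock"],s["position"],s["contact_force"],s["finger_gap"])
F=[grab_frame("scene"),grab_frame("top")]
for n,f in zip(("scene","top"),F):
    cv2.imwrite(f"pics/l_{n}.png",cv2.resize(f["img"][100:300,180:400,::-1],None,fx=3,fy=3))
    for t in ("module","green_side","brass_side","module_mid"): print(n,t,[(round(d["score"],2),[round(float(x)) for x in d["centre"]]) for d in tip_of(n,t)][:4])
```

```text
8.3917 [ 0.53417272 -0.07243308  0.19956578] [ 0.1629926  -0.3373776  -1.48501605] 0.27293136005972984
scene module [(0.81, [271, 203]), (0.62, [160, 234]), (0.55, [336, 207])]
scene green_side [(0.94, [326, 208]), (0.93, [147, 230]), (0.77, [222, 144]), (0.74, [263, 210])]
scene brass_side [(0.85, [282, 203]), (0.77, [344, 211]), (0.77, [162, 238]), (0.75, [232, 146])]
scene module_mid [(0.8, [334, 209]), (0.75, [234, 138]), (0.66, [163, 226]), (0.61, [277, 203])]
top module [(0.95, [351, 298]), (0.9, [380, 191])]
top green_side [(0.82, [369, 291]), (0.74, [388, 178])]
top brass_side [(0.85, [352, 290]), (0.83, [374, 180]), (0.29, [211, 185])]
top module_mid [(0.7, [354, 292]), (0.62, [380, 182])]
```

View pics/l_scene.png

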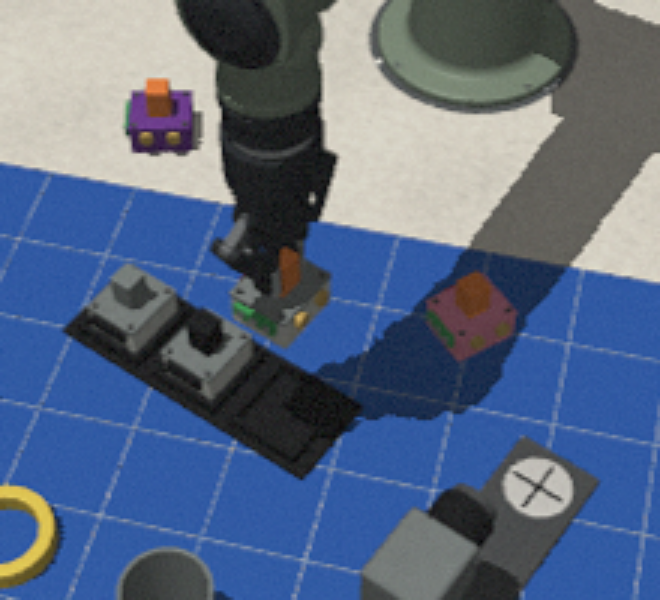

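It came up level and is clear of the tray (crop (282,300)); the spares are still in place. Next I carry it to the view point with red toward the lens.

Run:
```python
from h import *
a=-.375+np.pi; v=(.5588,.1608)
print([ik(np.array([*v,.172]),down(a+x)).round(2)[5] for x in (1.57,0,-1.57)])
move_l(np.array([*v,.20]),velocity=.09,rot=down(a+np.pi/2))
move_l(np.array([*v,.172]),velocity=.04)
sleep(.3)
s=get_state(); print(s["clock"],s["position"],s["contact_force"],s["finger_gap"],s["q"].round(2))
F=[grab_frame("scene"),grab_frame("top")]
for n,f in zip(("scene","top"),F):
    im=f["img"][:,:,::-1].copy()
    b=box(np.array([*v,.15]),-.375+np.pi/2,.064,.056,.036); cv2.polylines(im,[cv2.convexHull(proj(f,b).round().astype(np.int32))],True,(255,0,255),1)
    cv2.imwrite(f"pics/r_{n}.png",cv2.resize(im[100:300,180:440],None,fx=3,fy=3))
    for t in ("module","brass_side","red_side","module_mid"): print(n,t,[(round(d["score"],2),[round(float(x)) for x in d["centre"]]) for d in tip_of(n,t)][:5])
    print(proj(f,[[*v,.15]]))
sleep(.5); print(get_state()["clock"])
```

```text
[np.float64(-2.61), np.float64(-1.04), np.float64(0.53)]
12.8 [0.55890154 0.16084704 0.1721969 ] [-0.07974298  0.64123709 -1.14219517] 0.2694524346157772 [ 0.15  0.43 -0.2   0.94  0.   -2.61]
scene module [(0.96, [336, 207]), (0.92, [362, 234]), (0.79, [160, 234]), (0.76, [237, 144])]
scene brass_side [(0.88, [344, 210]), (0.82, [372, 221]), (0.71, [164, 233]), (0.6, [232, 146])]
scene red_side [(0.77, [359, 240]), (0.69, [234, 135]), (0.68, [160, 219]), (0.41, [435, 217])]
scene module_mid [(0.96, [369, 231]), (0.95, [333, 209]), (0.89, [232, 142]), (0.78, [161, 226])]
[[365.37757669 231.64987576]]
top module [(0.92, [352, 297]), (0.91, [381, 189]), (0.78, [246, 238])]
top brass_side [(0.82, [374, 179]), (0.77, [235, 233]), (0.7, [201, 191]), (0.62, [354, 289]), (0.31, [210, 179])]
top red_side [(0.69, [215, 172]), (0.64, [312, 208]), (0.63, [386, 193]), (0.57, [357, 309])]
top module_mid [(0.98, [380, 185]), (0.86, [352, 293]), (0.64, [209, 181]), (0.56, [243, 240])]
[[210.76616256 181.4046504 ]]
13.8
```

View pics/r_scene.png

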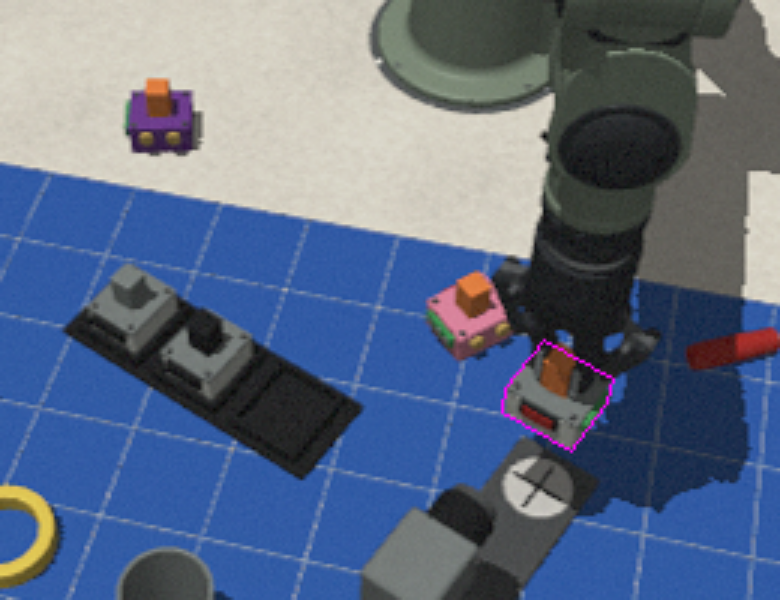

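View pics/r_top.png

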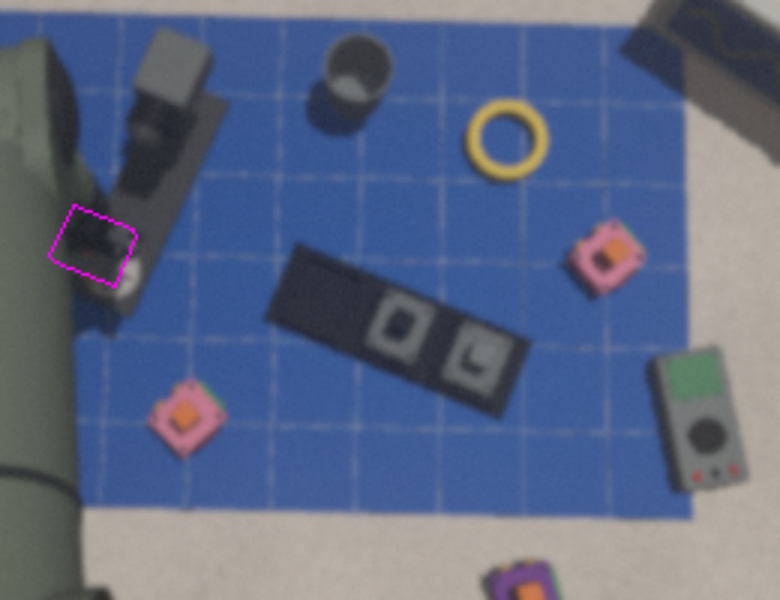

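The box fits the expected outline at scene (365,232). The red switch is at scene (359,238), facing the lens, and was held still for over 1 s. Next is green, then brass.

Run:
```python
from h import *
v=(.5588,.1608)
for n,a,al in (("green",0,0),("brass",-np.pi/2,0)):
    q0=np.array(get_state()["q"]); q1=ik(np.array([*v,.172]),down(-.375+np.pi+a)); 
    for i in (1,2,3): set_joints(q0+(q1-q0)*i/3)
    sleep(.5)
    f=grab_frame("scene"); im=f["img"][:,:,::-1].copy()
    b=box(np.array([*v,.15]),-.375+a,.064,.056,.036); cv2.polylines(im,[cv2.convexHull(proj(f,b).round().astype(np.int32))],True,(255,0,255),1)
    cv2.imwrite(f"pics/{n}.png",cv2.resize(im[160:300,260:440],None,fx=4,fy=4))
    for t in (n+"_side","module_mid"): print(n,t,[(round(d["score"],2),[round(float(x)) for x in d["centre"]]) for d in tip_of("scene",t)][:5])
    sleep(.9)
    s=get_state(); print(n,s["clock"],s["position"],np.abs(s["joint_velocities"]).max(),s["finger_gap"],s["q"].round(2))
```

```text
green green_side [(0.97, [147, 230]), (0.82, [224, 141]), (0.56, [359, 241]), (0.56, [326, 208])]
green module_mid [(0.94, [331, 210]), (0.81, [229, 141]), (0.79, [160, 227]), (0.73, [365, 236])]
green 17.05 [0.55879458 0.16078775 0.17198705] 0.0017368585781550692 0.27321681908457424 [ 0.15  0.43 -0.2   0.94 -0.   -1.04]
brass brass_side [(0.95, [358, 238]), (0.8, [344, 208]), (0.78, [233, 146]), (0.72, [166, 235])]
brass module_mid [(0.95, [160, 228]), (0.72, [233, 137]), (0.65, [367, 234]), (0.62, [334, 209])]
brass 20.3 [0.55877063 0.16080708 0.171975  ] 0.001757464454150156 0.2692264325995006 [ 0.15  0.43 -0.2   0.94 -0.    0.53]
```

View pics/green.png

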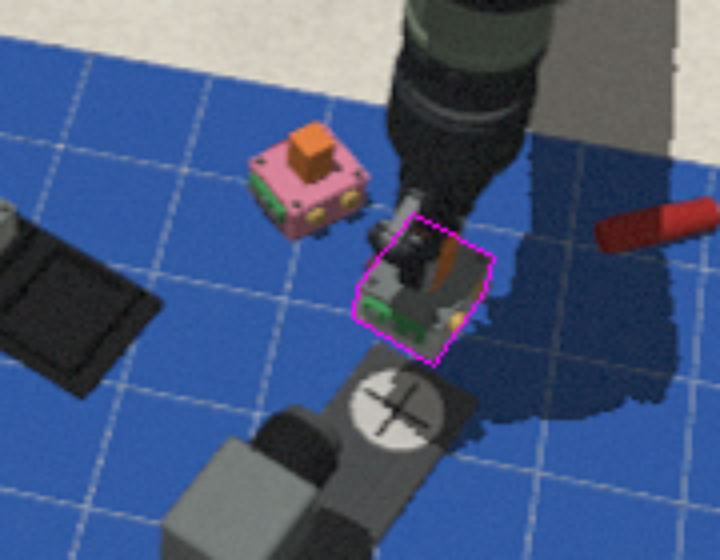

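View pics/brass.png

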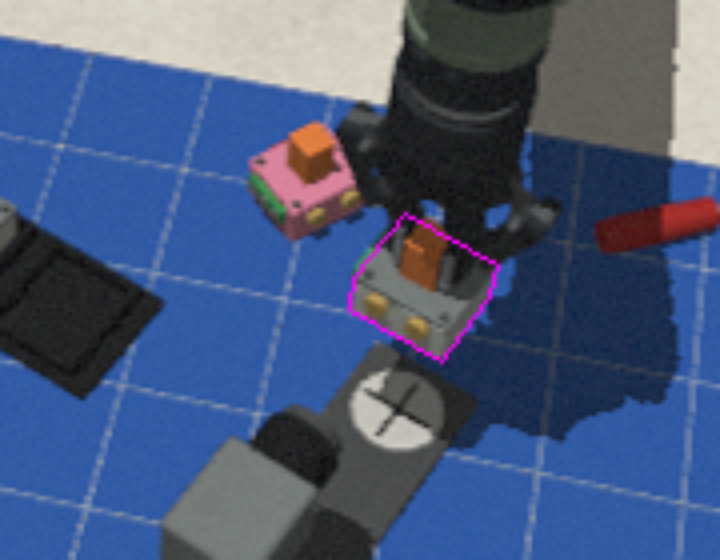

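Green at scene (359,239) and brass at scene (359,238) each faced the lens in turn, and the box filled the predicted outline both times. I am handing the job in.

Run:
```python
from cell import *
sign_off(); print(get_state()["clock"])
```

```text
the job is handed in; nothing more can be done
the job is handed in; nothing more can be done
```

I gripped the orange knob and lifted the white module straight out of the tray. Over the cross I showed the lens red, then green, then brass, each still for about a second or more. I handed in at about 20 s, still holding the module with brass facing the lens.

**Last checks:**
- **Position and pose:** the scene picture showed the box filling the outline projected for the viewing point, level and square, on all three sides. The tool was within 1 mm of its target and the joints were nearly still (under 0.002 rad/s).
- **Grip:** the finger gap stayed at 0.27, about 23 mm on the 24 mm knob.
- **Surroundings:** no bystander looked moved and the camera looked untouched. I judged that by eye and did not measure it.

**Disagreements and gaps:**
- **Viewer yaw:** the lens network gave -0.37 rad (scene) and -0.32 rad (top). I used -0.375 rad from the base edges, which is within tolerance of both.
- **Top view:** the arm blocked much of the top view at the viewing point, so the final pose was checked from the scene camera only.

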